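# Gauge the sample vials and hold the inspection lid open

### The job

Find the one vial of the three that fits the bore of the grey gauge box, slide it in until it stands fully home on the floor of the box and let it go; the vials that do not fit must finish standing upright on the worktop, off the box. Then raise the box's sprung blue lid by its handle to 50 degrees (the red mark on the scale) and hold it there for inspection: the job finishes with the gripper still holding the lid open. Do not disturb the other things on the bench.

Things in the scene. Friction and masses are not known exactly. Their poses are not given: they have to be found in the camera images.
- gauge_box: Grey box fixed to the worktop, 84 x 200 x 60 mm (own x, y, z). Origin: centre of underside; x away from the robot, y left, slightly yawed. Right part (-y): aluminium deck with one bore (the port). Left part: hinged blue lid. On the front face, centred on the hinge, a white scale (radius 34 mm), a mark each 10 degrees, heavy red at 50, read by the lid's black pointer.
- port (a point): Centre of the bore's mouth, at the deck's top face, 60 mm above the worktop; box frame (22, -55, 60) mm. Bore 25 mm across through the 12 mm deck; the white floor of the box is 24 mm below this point. Axes as gauge_box.
- lid (a joint): Opening angle of the lid, rad: 0 shut (start), grows as its left edge rises (50 degrees = 0.873), stop at 1.5. A spring and the lid's weight (0.15 kg) shut it from any angle; it takes about 3 N at the handle to hold it at 50 degrees.
- lid_hinge (a point): Point on the lid's hinge axis, in the box frame at (0, 5, 63) mm. The axis runs along the box's x; the lid swings up and over to the right (towards -y).
- lid_handle (a point): Middle of the lid's handle, moving with the lid: black round bar 10 mm thick along the box's x, posts 64 mm apart. Lid shut: 80 mm left of, 33 mm above and 5 mm along box +x from lid_hinge, 96 mm above the worktop, 30 mm above the lid's top face. The lid plate (80 x 90 x 6 mm) reaches 15 mm beyond it to the left. The bar can pivot between the fingers as the lid turns.
- vial_slim: Loose. Origin at the centre of its underside, z up along the vial. Slim brown vial with a white cap, 22 mm in diameter, 46 mm high, 27 g (mass varies); the cap (top 10 mm) is 20 mm across. The only one that passes the bore. Home on the floor of the box it stands 22 mm out of the deck. Starts upright on the worktop, right of the robot, in a row with the wide vials (58 mm apart or more), any order.
- vial_wide_brown: Loose. Origin at the centre of its underside, z up along the vial. Wide brown vial with a black cap, 27 mm in diameter, 55 mm high. Too wide for the bore. Starts upright in the same row.
- vial_wide_white: Loose. Origin at the centre of its underside, z up along the vial. Wide white vial with a black cap, 27 mm in diameter, 56 mm high. Too wide for the bore. Starts upright in the same row.
- beaker_gel: Bystander: clear beaker, 54 mm across, 60 mm high, standing on the low balance (35 mm high) on the right. Origin: centre of its underside.
- timer: Bystander: light square timer, 62 x 62 x 18 mm, flat on the worktop behind the work. Origin: centre of its underside.
- tape_roll: Bystander: roll of tape, 104 mm across, 25 mm high, lying flat on the left. Origin: centre of its underside.
- tweezers: Bystander: steel tweezers 124 mm long, 9 mm high, lying near the front edge to the left of the gauge box. Origin: middle of the underside.

How it is judged:
By the outcome, as a careful person would: the job done as asked, in the order asked, and still so for the second after the job is handed in, while the arm keeps its last pose, push and grip.
It also fails if it takes over 45 s, if anything falls off the work surface, if the arm or the gripper's body presses on something with over 40 N, if the wrist force passes 120 N, or if a joint passes its speed limit or range.

### The arm

A 6-joint arm with a two-finger parallel gripper is mounted at the origin on a cart in front of the work surface, level with it; the furniture and walls round the work are solid. World frame = base frame: x ahead of the robot, y to its left, z up, the work surface at z = 0. Lengths are in m, angles in rad, forces in N, time in s.
With the tool pointing down it reaches from about 0.325 to 0.775 m from the base axis. Payload 5.5 kg.
Tool frame: the origin (TCP) lies midway between the tips of the shut fingers; the grasp point (between the pads) lies 19 mm behind it; z points along the fingers, y is the direction in which the jaws open and shut (so a half turn about z gives the same grasp; the last joint's range is limited). The gripper opens to 88 mm and grips with 3 to 60 N. Pads are 20 mm wide; open, the fingers measure 115 mm over their backs; the gripper's body (75 mm by 178 mm) begins 61 mm behind the grasp point.
Start: joints at [-1.401, 0.091, 1.231, -0, 1.82, -0.057], TCP at [0.135, -0.585, 0.223] pointing down, gripper open.
Joint ranges: [-2.87, 2.87], [-0.86, 2.18], [0.17, 2.46], [-1.51, 4.65], [0.06, 2.69], [-2.65, 2.65]. Speed limits (rad/s): [2.57, 2.57, 3.01, 3.14, 3.14, 3.14].

### API

Orientations are given as a unit quaternion [w, x, y, z].
In Python, from workcell import bot, hand, kin, telemetry, optics, finish_job gives the robot as it stands. The module is installed in compiled form; this text tells all that it offers. Calls block until the motion is done:
- bot.reach(position, orientation): joint-space move of the TCP to a pose.
- bot.line_to(position, rot=None, speed=0.15, f_stop=None): straight line of the TCP; rot=None keeps the orientation; speed is the mean speed in m/s. With f_stop (N) it stops when the force on the tool has changed by that much, and returns True; else False.
- bot.movej(angles): joint-space move.
- hand.move_gripper(opening): finger opening in m; the grip force is fixed at half the most; returns when the fingers have stopped.
- bot.sleep(seconds).
- kin.ik(position, orientation): joint angles nearest the present ones, or None.
- telemetry.get_state(): the state.
- optics.read_camera(name): name is "scene" or "top" or "wrist"; returns a dict with "pixels" (420x560x3 uint8, red, green, blue), "vfov" (degrees; the focal length in pixels is half the picture's height over the tangent of half this angle, whatever the lens; pixels are square), "cx", "cy" (the principal point, pixels), "origin" and "orientation" of the camera in the world; the wrist camera has in their place "mount" (4x4, takes a point from camera to tool coordinates, whose origin is the TCP and whose axes are the flange's). Camera axes: x right, y up, looking along -z (the intrinsics and any distortion apply to the point x, -y, -z); pixel columns grow to the right and rows downward; lengths in m; the calibration is good to about 2 mm. The wrist camera is an equidistant fisheye: a pixel r from the principal point sees the ray r / f radians off the axis. A picture is of the moment at which its call begins: read the wrist's pose just before it. There is no depth.
A pose or a line that the arm cannot do raises bot.IKError and nothing moves.
- finish_job(): hands the job in, once; it reports no verdict.
Trained networks look in the newest picture that a camera, given by its name, has taken for a name from the list of things; names that differ only in an ending like _2 or _b are one class to them, and where a whole thing is asked for, a point or a joint stands for the part that bears it (a point fixed in the world has none). Each returns a list of dicts, best first, with "score" (0 to 1); they miss things now and then, are a little off and sometimes report something else, mostly with a low value. They report only what shows in the picture. A call takes as long as a camera call.
- optics.look_for(camera, label): "location" ([column, row] in pixels, amid what is visible of it).
- optics.place_of(camera, label): "location" ([column, row] in pixels: a listed point, or the origin of a listed thing).
The state is a dict: "time": time; "joint_pos": joint angles; "joint_vel": joint speeds; "joint_efforts": joint torques, N m; "tcp_pos": TCP position; "tool_rot": TCP orientation; "wrist_force": force on the tool from outside, world axes, zero at the start; "ft_torque": the same for the moment, N m; "gripper_width": finger opening in m.
Only numpy, scipy, OpenCV 4.12 (cv2) and the standard library are available. Lean on these libraries where they do the work, as an engineer would, in place of code of your own. Each camera call takes 0.05 s, during which the arm holds its last target. There are 200 camera calls.

## Working session

There is one attempt and no reset: what is moved stays moved. The work goes in short steps, each a Python script; the robot and the scene stay as the last script left them, time stands still between calls to the robot, and variables do not carry over. Pictures are saved under pics/ and viewed, and the job is handed in when it is done.

```bash
mkdir -p pics
cat > h.py <<'E'
import numpy as np, cv2
from scipy.spatial.transform import Rotation as R
from workcell import bot, hand, kin, telemetry, optics, finish_job
def q2R(q): return R.from_quat([q[1],q[2],q[3],q[0]])
def R2q(r): x,y,z,w=r.as_quat(); return [w,x,y,z]
def down(yaw):  # tool z down, tool y axis (jaw) at heading yaw+90deg
    return R2q(R.from_euler('z',yaw)*R.from_euler('x',np.pi))
def shot(cam,name=None):
    s=telemetry.get_state(); c=optics.read_camera(cam); c['state']=s; c['name']=cam
    if name: cv2.imwrite('pics/'+name,c['pixels'][:,:,::-1])
    return c
def ray(c,uv):
    f=c['pixels'].shape[0]/2/np.tan(np.radians(c['vfov'])/2)
    a=np.array([uv[0]-c['cx'],uv[1]-c['cy']])/f
    if 'mount' in c:
        r=np.hypot(*a); d=np.array([*(a/r*np.sin(r)),np.cos(r)]) if r>1e-9 else np.array([0,0,1.])
        d=d*[1,-1,-1]; M=np.array(c['mount']); s=c['state']; Q=q2R(s['tool_rot']).as_matrix()
        return np.array(s['tcp_pos'])+Q@M[:3,3], Q@M[:3,:3]@d
    d=np.array([a[0],-a[1],-1.])
    return np.array(c['origin']), q2R(c['orientation']).as_matrix()@d
def at_z(c,uv,z):
    o,d=ray(c,uv); return o+d*(z-o[2])/d[2]
E
cat > a.py <<'E'
from h import *
Z=dict(gauge_box=0,port=.06,lid_hinge=.063,lid_handle=.096,vial_slim=0,vial_wide_brown=0,vial_wide_white=0,beaker_gel=.035,timer=0,tape_roll=0,tweezers=0)
for cam in ('top','scene','wrist'):
    c=shot(cam,cam+'0.png'); print(cam,{k:np.round(v,3).tolist() if not isinstance(v,str) else v for k,v in c.items() if k not in('pixels','state')})
    for n,z in Z.items():
        print(n,[(np.round(p['location']).tolist(),round(p['score'],2),np.round(at_z(c,p['location'],z)[:2],3).tolist()) for p in optics.place_of(cam,n)[:2]])
print(telemetry.get_state())
E
python3 a.py
```

```text
top {'vfov': 56.074, 'cx': 280.569, 'cy': 210.055, 'origin': [0.35, 0.056, 1.102], 'orientation': [-0.704, -0.027, 0.029, 0.709], 'name': 'top'}
gauge_box [([282.0, 225.0], 0.61, [0.396, 0.049])]
port [([303.0, 216.0], 0.68, [0.419, -0.006])]
lid_hinge [([285.0, 225.0], 0.8, [0.394, 0.042])]
lid_handle [([253.0, 223.0], 0.74, [0.398, 0.124]), ([422.0, 226.0], 0.48, [0.388, -0.307])]
vial_slim [([403.0, 235.0], 0.49, [0.366, -0.288])]
vial_wide_brown [([377.0, 231.0], 0.45, [0.377, -0.215])]
vial_wide_white [([422.0, 229.0], 0.48, [0.383, -0.342])]
beaker_gel [([379.0, 190.0], 0.97, [0.49, -0.214]), ([423.0, 226.0], 0.56, [0.39, -0.331])]
timer [([322.0, 184.0], 0.94, [0.51, -0.065]), ([254.0, 221.0], 0.21, [0.409, 0.127])]
tape_roll [([129.0, 230.0], 0.73, [0.387, 0.477])]
tweezers [([173.0, 236.0], 0.4, [0.367, 0.354])]
scene {'vfov': 55.638, 'cx': 280.605, 'cy': 212.477, 'origin': [-0.056, 0.82, 0.869], 'orientation': [-0.259, -0.128, 0.402, 0.869], 'name': 'scene'}
gauge_box [([301.0, 237.0], 0.57, [0.406, 0.033])]
port [([300.0, 210.0], 0.83, [0.438, -0.015]), ([342.0, 200.0], 0.
[... 900 characters left out ...]
 []
{'time': 1.8, 'joint_pos': array([-1.40070551e+00,  9.11242215e-02,  1.23066743e+00,  4.03396318e-06,
        1.81981300e+00, -5.66630243e-02]), 'joint_vel': array([-0.00122684,  0.00039833,  0.00051197, -0.00096074, -0.00082225,
        0.00016968]), 'joint_efforts': array([ 4.01920579e-04, -4.46182680e+01, -4.06498361e+01,  7.00471946e-02,
        1.95347815e-02, -1.17397155e-05]), 'tcp_pos': array([ 0.13491412, -0.58465634,  0.22263511]), 'tool_rot': array([-6.10079415e-06,  9.93579663e-01,  1.13134671e-01,  1.61154795e-06]), 'wrist_force': array([-0.38257796, -0.08433062,  0.24433133]), 'ft_torque': array([ 0.04278675, -0.02452121, -0.01627712]), 'gripper_width': 0.08785863391984124}
```

```bash
python3 -c "
import cv2
a=cv2.imread('pics/top0.png');b=cv2.imread('pics/scene0.png')
cv2.imwrite('pics/top0c.png',cv2.resize(a[160:280,230:450],None,fx=3.6,fy=3.6,interpolation=2))
cv2.imwrite('pics/scene0c.png',cv2.resize(b[150:270,220:400],None,fx=4.4,fy=4.4,interpolation=2))"
```

```text
(no output)
```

View pics/top0c.png

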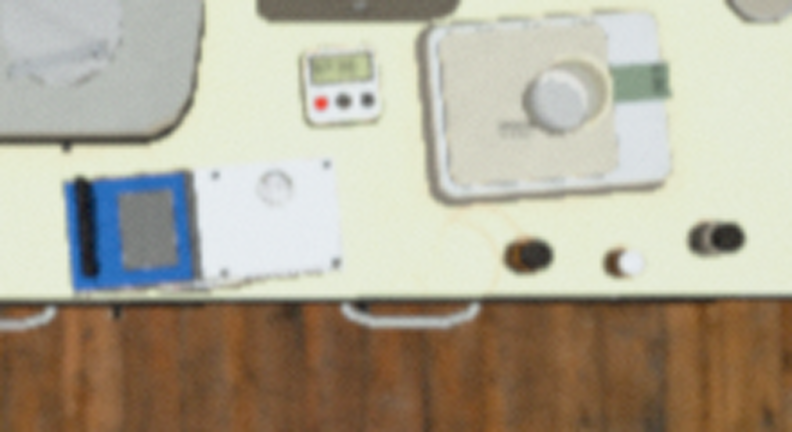

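View pics/scene0c.png

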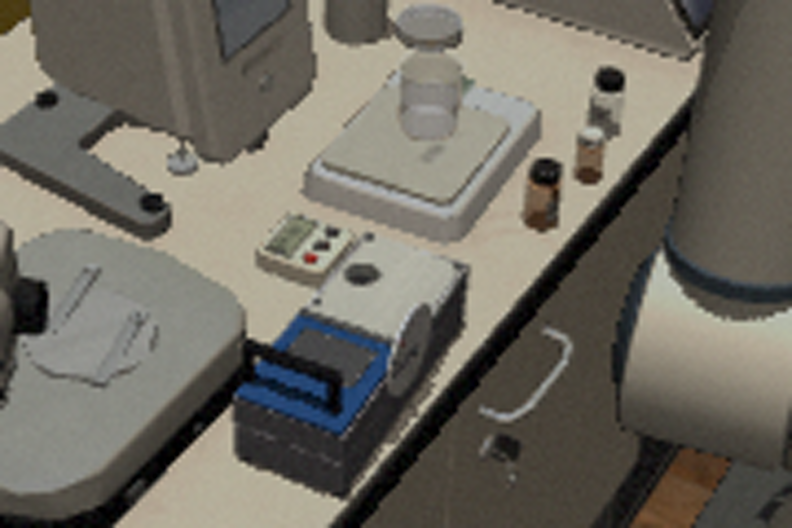

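View pics/scene0.png

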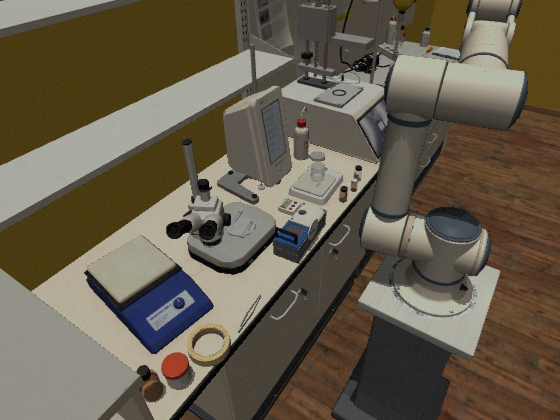

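```bash
cat > b.py <<'E'
from h import *
bot.reach([.355,-.29,.2],down(0))
c=shot('wrist','w1.png')
for n,z in dict(vial_slim=0,vial_wide_brown=0,vial_wide_white=0).items():
    print(n,[(np.round(p['location']).tolist(),round(p['score'],2),np.round(at_z(c,p['location'],z)[:2],4).tolist()) for p in optics.place_of('wrist',n)[:2]])
s=telemetry.get_state();print(s['time'],s['tcp_pos'],s['joint_pos'])
E
python3 b.py
```

```text
vial_slim [([267.0, 174.0], 0.78, [0.3678, -0.2804])]
vial_wide_brown [([202.0, 163.0], 0.88, [0.3814, -0.2059])]
vial_wide_white [([327.0, 150.0], 0.76, [0.3953, -0.348]), ([32.0, 134.0], 0.36, [0.433, 0.0428])]
3.375 [ 0.35469999 -0.29072905  0.19992463] [-7.60714612e-01 -2.94860096e-01  1.63111104e+00 -1.28343663e-04
  1.80558077e+00  8.11351938e-01]
```

View pics/w1.png

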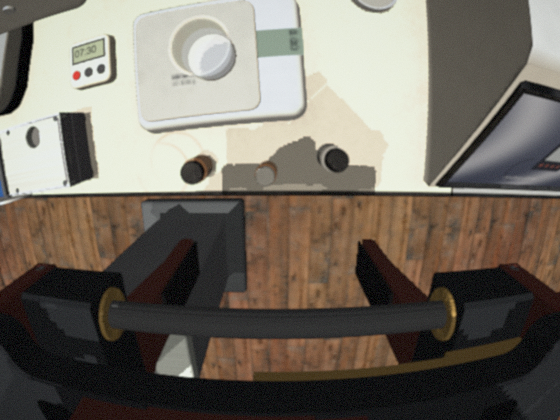

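```bash
python3 -c "
import cv2
a=cv2.imread('pics/w1.png')
cv2.imwrite('pics/w1c.png',cv2.resize(a[135:200,170:370],None,fx=4,fy=4,interpolation=2))"
python3 - <<'E'
from h import *
c=shot('wrist')
for uv,z in (((265,175),.046),((265,172),.046),((192,172),.055),((334,158),.056)): print(uv,at_z(c,uv,z))
E
```

```text
(265, 175) [ 0.37488058 -0.27988899  0.046     ]
(265, 172) [ 0.37787597 -0.27991576  0.046     ]
(192, 172) [ 0.38025938 -0.20880369  0.055     ]
(334, 158) [ 0.39329665 -0.34601247  0.056     ]
```

View pics/w1c.png

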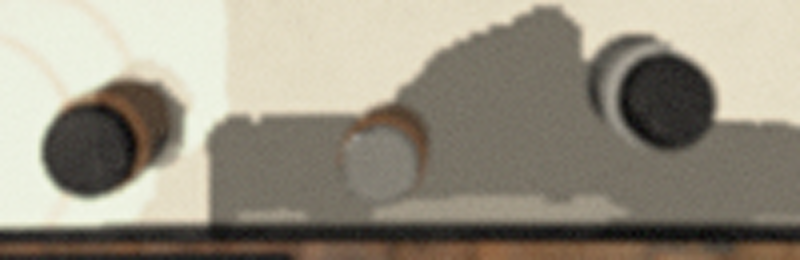

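Run:
```python
from h import *
bot.reach([.374,-.28,.075],down(0)); hand.move_gripper(.046)
c=shot('wrist','w2.png')
print(c['state']['tcp_pos'])
for uv in ((277,262),(277,259)): print(at_z(c,uv,.046))
for p in optics.place_of('wrist','vial_slim')[:1]: print(p,at_z(c,p['location'],0))
s=telemetry.get_state();print(s['time'],s['tcp_pos'])
img=cv2.imread('pics/w2.png'); cv2.imwrite('pics/w2c.png',cv2.resize(img[150:330,180:380],None,fx=3.2,fy=3.2,interpolation=2))
```

```text
[ 0.37398075 -0.27996629  0.07493051]
[ 0.35913247 -0.28083632  0.046     ]
[ 0.36126833 -0.28083673  0.046     ]
{'location': [275.7, 222.5], 'score': 0.57} [ 0.37093174 -0.27986498  0.        ]
4.9 [ 0.37398005 -0.27996716  0.07492807]
```

View pics/w2c.png

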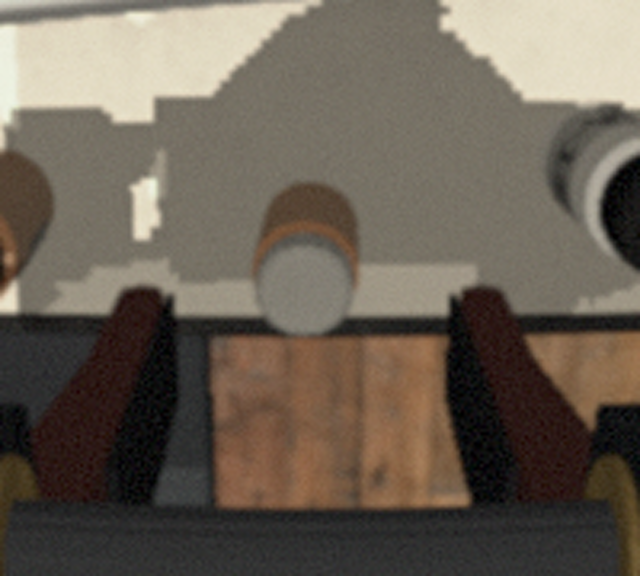

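Run:
```python
from h import *
c=shot('wrist'); print(at_z(c,(275.3,239),.046))
bot.line_to([.3752,-.2798,.026]); hand.move_gripper(.0); print(telemetry.get_state()['gripper_width'])
bot.line_to([.3752,-.2798,.15],speed=.2)
bot.reach([.345,.03,.2],down(.08))
c=shot('wrist','w3.png'); print(c['state']['gripper_width'],c['state']['tcp_pos'])
for n,z in dict(port=.06,lid_hinge=.063,lid_handle=.096,gauge_box=0).items():
    print(n,[(np.round(p['location'],1).tolist(),round(p['score'],2),np.round(at_z(c,p['location'],z)[:2],4).tolist()) for p in optics.place_of('wrist',n)[:2]])
t=shot('top','top3.png')
s=telemetry.get_state();print(s['time'],s['tcp_pos'])
```

```text
[ 0.37507729 -0.27977369  0.046     ]
0.02083649410807344
0.021061766204790847 [0.34506972 0.02946336 0.19932288]
port [([327.8, 112.4], 0.66, [0.4302, -0.0117])]
lid_hinge [([265.8, 137.8], 0.57, [0.4018, 0.0432])]
lid_handle [([166.4, 140.1], 0.87, [0.3974, 0.126])]
gauge_box [([273.3, 132.4], 0.85, [0.4047, 0.0372]), ([263.1, 139.6], 0.52, [0.3958, 0.0478])]
8.2167 [0.34513023 0.02946154 0.19976061]
```

View pics/w3.png

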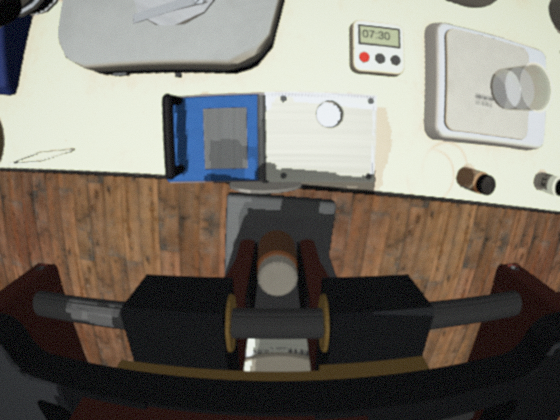

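Run:
```python
import cv2
a=cv2.imread('pics/w3.png')
cv2.imwrite('pics/w3c.png',cv2.resize(a[85:195,155:385],None,fx=3.4,fy=3.4,interpolation=2))
cv2.imwrite('pics/w3d.png',cv2.resize(a[220:320,220:340],None,fx=5,fy=5,interpolation=2))
```

```text
(no output)
```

View pics/w3c.png

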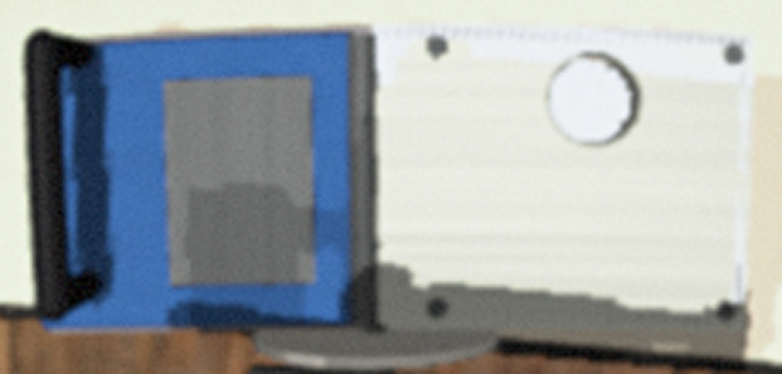

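View pics/w3d.png

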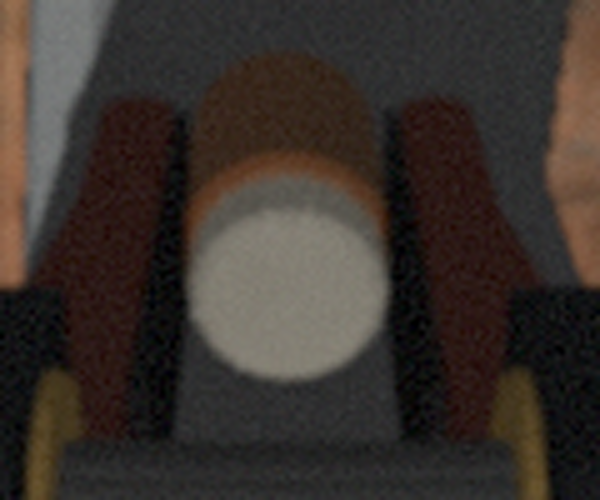

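Run:
```python
from h import *
c=shot('wrist')
P=lambda u,v:(155+u/3.4,85+v/3.4)
print('port',at_z(c,P(593,99),.06))
S=[at_z(c,P(*q),.06)[:2] for q in ((437,46),(735,54),(437,308),(727,311))]
print(S)
for a,b in((0,1),(2,3)): d=S[a]-S[b]; print('yaw',np.arctan2(-d[0],d[1]))
for a,b in((0,2),(1,3)): d=S[a]-S[b]; print('yawx',np.arctan2(d[1],d[0]))
s=c['state'];print(s['tcp_pos'])
# handle bar ends z=.096
h=[at_z(c,P(*q),.096)[:2] for q in ((37,38),(50,308))]; print('handle',h,(h[0]+h[1])/2)
h=[at_z(c,P(*q),.066)[:2] for q in ((374,30),(374,325))]; print('lid right edge',h)
print('cap',at_z(c,(277.6,278.8),s['tcp_pos'][2]+.02))
Q=q2R(s['tool_rot']); print(Q.as_matrix()[:,0], Q.inv().apply(at_z(c,(277.6,278.8),s['tcp_pos'][2]+.02)-s['tcp_pos']))
# vial bottom, far rim (front) for tilt
```

```text
port [ 0.42890915 -0.01344442  0.06      ]
[array([0.4392934 , 0.02988209]), array([ 0.44635905, -0.05214794]), array([0.36751583, 0.0240673 ]), array([ 0.37395336, -0.05820494])]
yaw 0.08592293056624244
yaw 0.07808759847546681
yawx 0.08083476646126335
yawx 0.08345923272810957
[0.34513023 0.02946154 0.19976061]
handle [array([0.43482372, 0.12845838]), array([0.36713058, 0.12254685])] [0.40097715 0.12550262]
lid right edge [array([0.44192083, 0.04681526]), array([0.3625386, 0.0409615])]
cap [0.34405916 0.02817611 0.21976061]
[ 9.96913814e-01  7.85007054e-02 -6.97399554e-04] [-0.00118262  0.00119695 -0.01999921]
```

Run:
```python
from h import *
bot.reach([.430,-.0125,.12],down(.082))
bot.line_to([.430,-.0125,.092])
c=shot('wrist','w4.png'); s=c['state']; print(s['time'],s['tcp_pos'],s['gripper_width'],s['wrist_force'])
a=cv2.imread('pics/w4.png'); cv2.imwrite('pics/w4c.png',cv2.resize(a[180:310,200:350],None,fx=5,fy=4.6,interpolation=2))
```

```text
9.1667 [ 0.42964225 -0.01200599  0.09299505] 0.02094245556927559 [ 0.5769582  -0.24874486  0.55734845]
```

View pics/w4c.png

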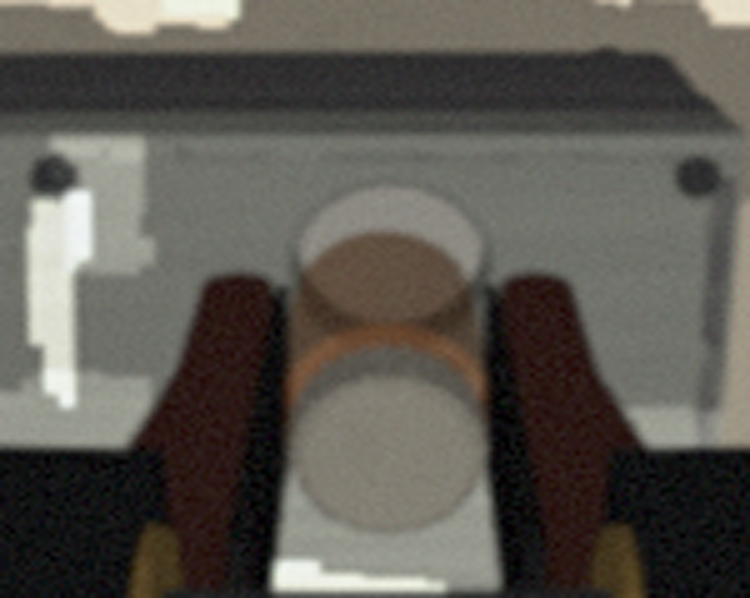

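Run:
```python
from h import *
c=shot('wrist'); s=c['state']; b=s['tcp_pos'][2]-.026
P=lambda u,v:(200+u/5,180+v/4.6)
print(s['tcp_pos'],b)
print('bore far',at_z(c,P(391,186),.06),'L',at_z(c,P(299,255),.06),'R',at_z(c,P(484,255),.06))
print('vial far',at_z(c,P(387,232),b),'cap',at_z(c,P(389,453),s['tcp_pos'][2]+.02))
```

```text
[ 0.43015935 -0.01213451  0.09363719] 0.06763719190363673
bore far [ 0.44208724 -0.01285889  0.06      ] L [ 0.43104902 -0.00194626  0.06      ] R [ 0.43298868 -0.02559294  0.06      ]
vial far [ 0.43805567 -0.01267111  0.06763719] cap [ 0.42922269 -0.01350834  0.11363719]
```

Run:
```python
from h import *
x,y=.4322,-.0130
bot.line_to([x,y,.092],speed=.05); bot.sleep(.2); c=shot('wrist','w5.png'); print(c['state']['tcp_pos'],c['state']['wrist_force'])
r=bot.line_to([x,y,.075],speed=.04,f_stop=4)
c=shot('wrist','w6.png'); s=c['state']; print(r,s['time'],s['tcp_pos'],s['gripper_width'],s['wrist_force'])
for n in('w5','w6'):
    a=cv2.imread(f'pics/{n}.png'); cv2.imwrite(f'pics/{n}c.png',cv2.resize(a[180:310,200:350],None,fx=3,fy=3,interpolation=2))
cv2.imwrite('pics/w56.png',np.hstack([cv2.imread('pics/w5c.png'),cv2.imread('pics/w6c.png')])[:, :800])
```

```text
[ 0.43222874 -0.01302849  0.09204962] [ 0.2793624   0.14748584 -0.49835196]
False 10.3417 [ 0.43205534 -0.01299715  0.07476574] 0.020750910569509173 [-0.16590077 -0.64978154 -0.45946163]
```

View pics/w56.png

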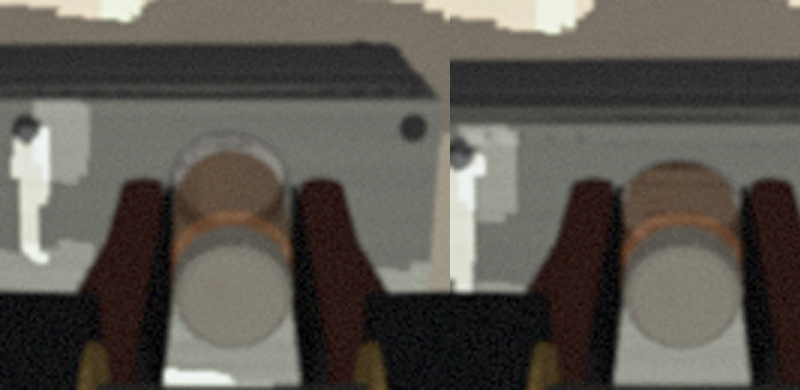

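Run:
```python
from h import *
x,y=.4321,-.0130
r=bot.line_to([x,y,.0615],speed=.04,f_stop=5)
s=telemetry.get_state(); print(r,s['time'],s['tcp_pos'],s['gripper_width'],s['wrist_force'])
hand.move_gripper(.045); bot.sleep(.1)
s=telemetry.get_state(); print(s['time'],s['tcp_pos'],s['gripper_width'],s['wrist_force'])
bot.line_to([x,y,.13],speed=.2)
bot.reach([.40,-.013,.16],down(.082))
c=shot('wrist','w7.png'); print(c['state']['time'])
print([(p['location'],p['score']) for p in optics.place_of('wrist','vial_slim')[:1]])
a=cv2.imread('pics/w7.png'); cv2.imwrite('pics/w7c.png',cv2.resize(a[80:260,180:380],None,fx=3.2,fy=3.2,interpolation=2))
```

```text
True 10.75 [ 0.43230211 -0.01245679  0.06240668] 0.021192592150773463 [0.10402085 2.00655325 3.18686326]
11.425 [ 0.43193869 -0.01290896  0.06218256] 0.045291166320091863 [-0.12563705  0.09977232 -0.52163645]
12.2167
[([279.7, 171.8], 0.83)]
```

View pics/w7c.png

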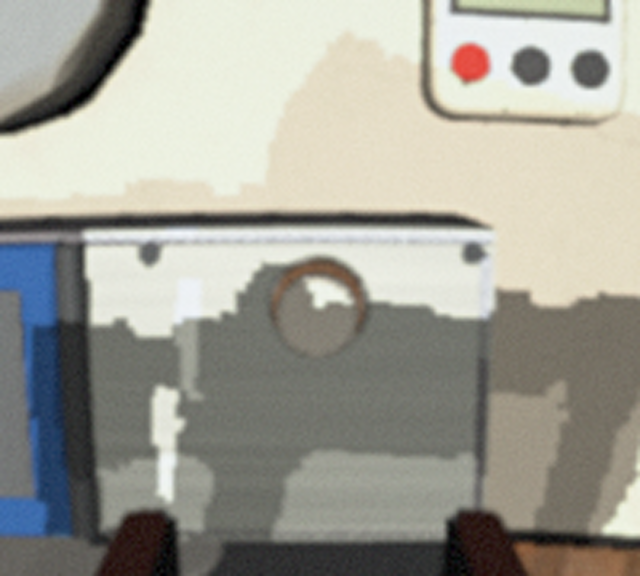

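Run:
```python
from h import *
hand.move_gripper(0)
bot.reach([.4305,-.013,.11],down(.082))
r=bot.line_to([.4305,-.013,.078],speed=.05,f_stop=6)
s=telemetry.get_state(); print(r,s['time'],s['tcp_pos'],s['wrist_force'])
bot.line_to([.4305,-.013,.14],speed=.2)
bot.reach([.39,.118,.17],down(.082)); hand.move_gripper(.04)
c=shot('wrist','w8.png'); print(c['state']['time'],c['state']['tcp_pos'])
for n,z in dict(lid_hinge=.063,lid_handle=.096).items():
    print(n,[(np.round(p['location'],1).tolist(),round(p['score'],2),np.round(at_z(c,p['location'],z)[:2],4).tolist()) for p in optics.place_of('wrist',n)[:2]])
a=cv2.imread('pics/w8.png'); cv2.imwrite('pics/w8c.png',cv2.resize(a[70:270,180:420],None,fx=3,fy=3,interpolation=2))
```

```text
True 14.025 [ 0.43050729 -0.01313434  0.0821733 ] [-1.27442598 -0.28369885  4.13112826]
15.8583 [0.3900141  0.11801071 0.17003868]
lid_hinge [([364.9, 199.0], 0.85, [0.404, 0.0412])]
lid_handle [([266.3, 209.9], 0.81, [0.3966, 0.1257])]
```

View pics/w8c.png

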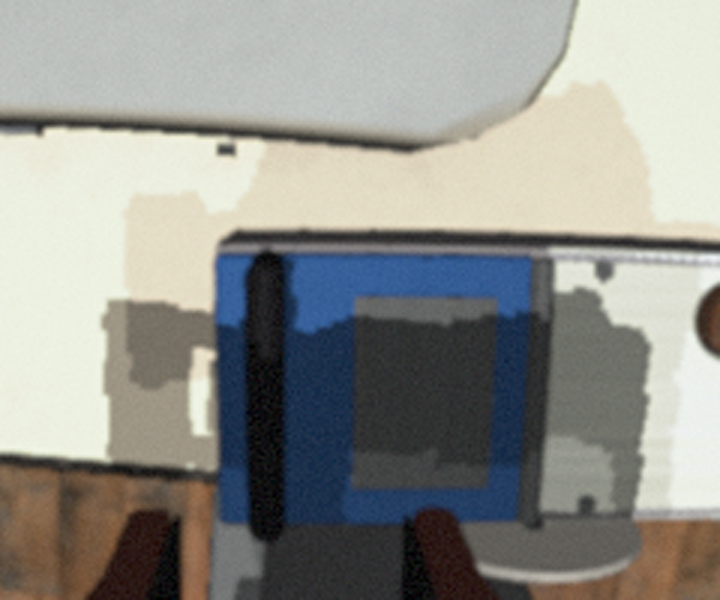

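View pics/top0.png

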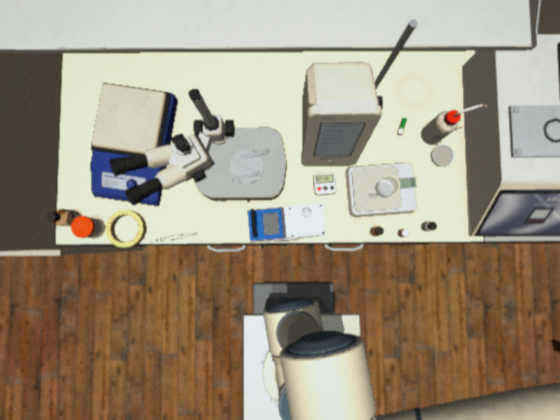

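View pics/w8.png

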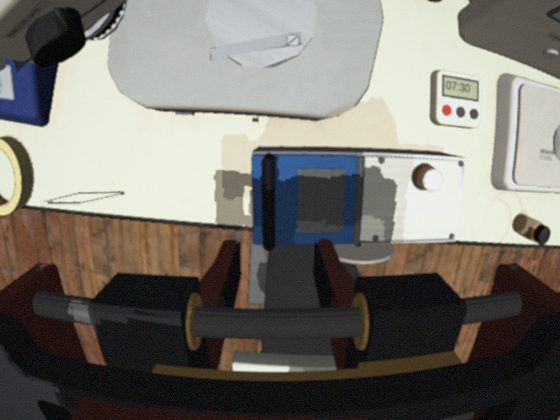

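Run:
```python
from h import *
p=[.3995,.1250,.079]
bot.line_to([p[0],p[1],.115],rot=down(.082),speed=.15)
r=bot.line_to(p,speed=.08,f_stop=6); s=telemetry.get_state(); print(r,s['time'],s['tcp_pos'],s['wrist_force'])
hand.move_gripper(0)
c=shot('wrist','w9.png'); s=c['state']; print(s['time'],s['tcp_pos'],s['gripper_width'],s['wrist_force'])
a=cv2.imread('pics/w9.png'); cv2.imwrite('pics/w9c.png',cv2.resize(a[100:320,150:430],None,fx=2.7,fy=2.7,interpolation=2))
```

```text
False 17.1333 [0.39934065 0.12493628 0.07875553] [0.22848701 0.49399569 0.76480932]
17.725 [0.39960343 0.12548569 0.07923313] 0.00888072166641026 [-0.38476482  3.96482745  1.13804381]
```

View pics/w9c.png

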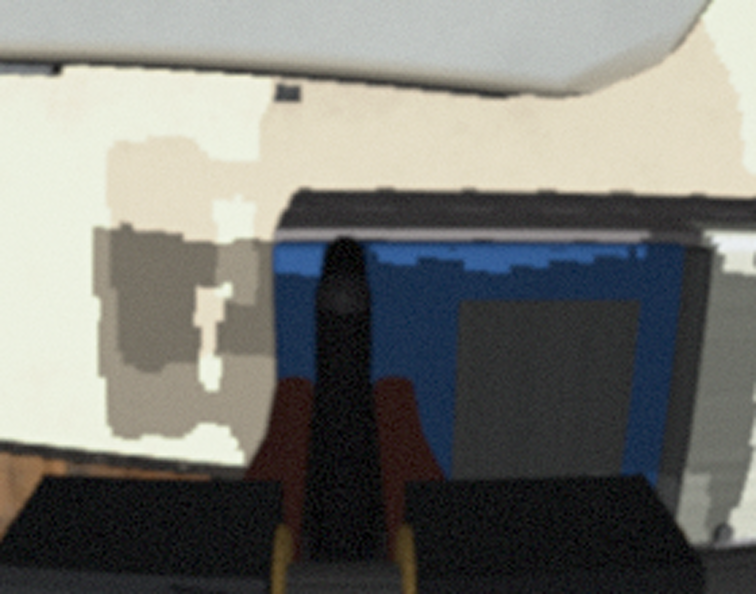

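```bash
cat > arc.py <<'E'
from h import *
YAW=.082; B=R.from_euler('z',YAW); BAR0=np.array([.3995,.1256,.096])
HINGE=BAR0-B.apply([0,.080,.033]); D=.017
def pose(deg):
    t=np.radians(deg); bar=HINGE+B.apply([0,.080*np.cos(t)-.033*np.sin(t),.080*np.sin(t)+.033*np.cos(t)])
    T=B*R.from_euler('x',.4*t)
    return (bar+T.apply([0,0,-D])).tolist(), R2q(T*R.from_euler('x',np.pi))
def angle():
    s=telemetry.get_state(); bar=np.array(s['tcp_pos'])-q2R(s['tool_rot']).apply([0,0,D])
    v=B.inv().apply(bar-HINGE); return np.degrees(np.arctan2(v[2],v[1])-np.arctan2(33,80)),np.hypot(v[1],v[2]),s
E
python3 - <<'E'
from arc import *
for d in (5,10,15,20,25,30,35,40,45,50):
    p,q=pose(d); bot.line_to(p,rot=q,speed=.06)
    if d%10==0:
        a,r,s=angle(); print(d,a,r,s['time'],s['wrist_force'],s['gripper_width'])
        if np.linalg.norm(s['wrist_force'])>25: break
c=shot('scene','s1.png'); t=shot('top','t1.png'); w=shot('wrist','w10.png')
for n in ('lid_handle','lid_hinge'): print(n,optics.place_of('scene',n)[:1])
a=cv2.imread('pics/s1.png'); cv2.imwrite('pics/s1c.png',cv2.resize(a[160:280,240:380],None,fx=5,fy=5,interpolation=2))
E
```

```text
10 9.945538404210986 0.08671069167443908 18.3167 [ 0.5548779   5.06953954 -1.21524178] 0.00894242866414993
20 19.882598407893035 0.08704684760442159 18.8583 [-0.06655219  6.74244436  0.02404314] 0.009389751167786693
30 29.7991268306598 0.08738858861399705 19.3917 [0.79090585 8.60750441 2.08011765] 0.009044886533719812
40 39.77437394456503 0.08787059390270534 19.925 [-1.01395965  7.98490063  4.45398147] 0.009085969296171578
50 49.66826438860325 0.08837478112704628 20.4583 [-1.4538298   8.01230551  7.20062027] 0.009049189066681888
lid_handle [{'location': [291.8, 207.5], 'score': 0.53}]
lid_hinge [{'location': [298.1, 227.1], 'score': 0.59}]
```

View pics/s1c.png

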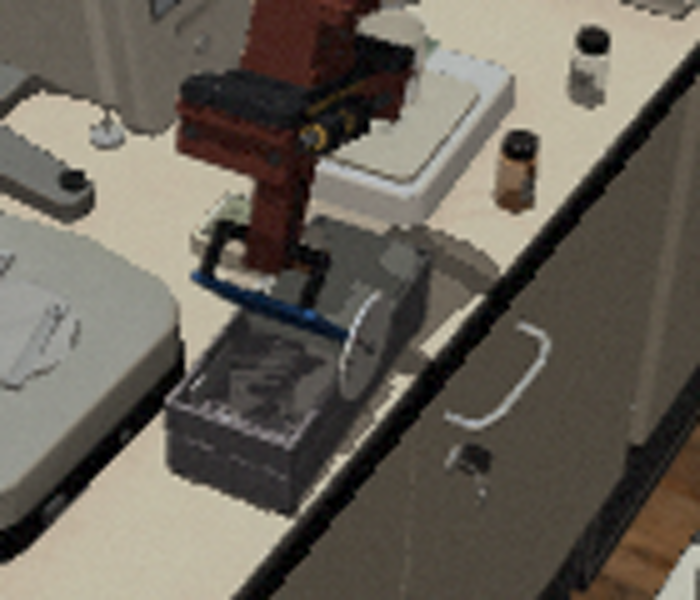

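View pics/w10.png

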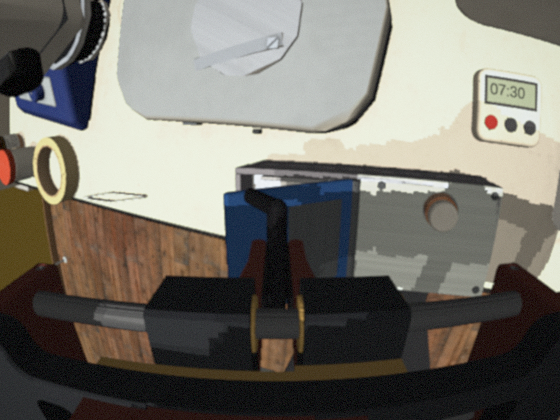

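Run:
```python
import cv2
a=cv2.imread('pics/w10.png'); cv2.imwrite('pics/w10c.png',cv2.resize(a[150:300,215:355],None,fx=5,fy=4,interpolation=2))
cv2.imwrite('pics/w10d.png',cv2.resize(a[150:300,340:510],None,fx=4,fy=4,interpolation=2))
a=cv2.imread('pics/s1.png'); cv2.imwrite('pics/s1d.png',cv2.resize(a[195:250,270:330],None,fx=10,fy=10,interpolation=2))
```

```text
(no output)
```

View pics/w10c.png

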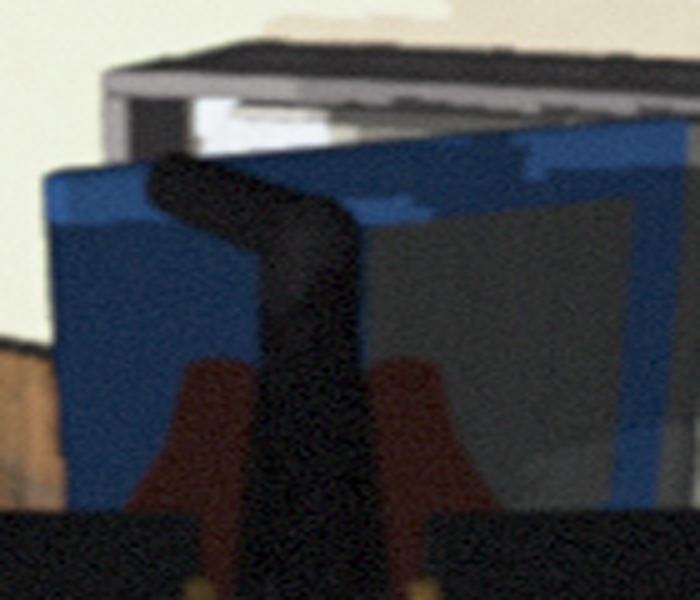

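View pics/w10d.png

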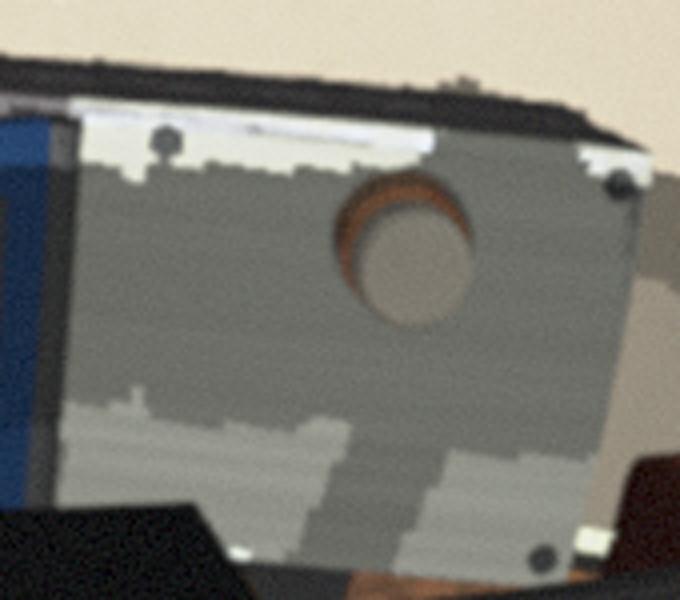

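View pics/s1d.png

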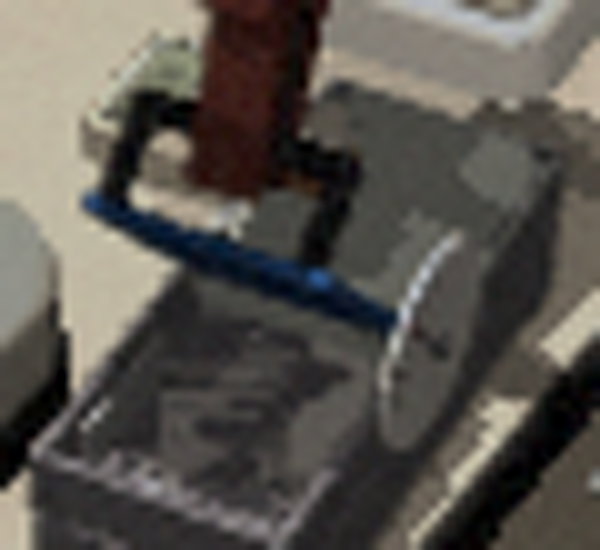

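```bash
cat > fit.py <<'E'
from arc import *
from scipy.optimize import least_squares
def proj(c,P):
    P=np.atleast_2d(P); f=210/np.tan(np.radians(c['vfov'])/2)
    if 'mount' in c:
        M=np.array(c['mount']); Q=q2R(c['state']['tool_rot']).as_matrix(); o=np.array(c['state']['tcp_pos'])+Q@M[:3,3]; A=Q@M[:3,:3]
    else: o=np.array(c['origin']); A=q2R(c['orientation']).as_matrix()
    p=(P-o)@A*[1,-1,-1]; h=np.hypot(p[:,0],p[:,1])
    k=np.arctan2(h,p[:,2])/h if 'mount' in c else 1/p[:,2]
    return np.c_[c['cx']+f*p[:,0]*k,c['cy']+f*p[:,1]*k]
def lidpt(x,y,z,t): return [x,5+y*np.cos(t)-z*np.sin(t),63+y*np.sin(t)+z*np.cos(t)]
def boxpts(t):
    w=[[42,100,60],[42,-100,60],[22,-55,82],lidpt(40,95,3,t),lidpt(40,5,3,t)]
    s=[[42,100,60],[-42,100,60],[42,-100,60],[-42,-100,60],lidpt(40,95,0,t)]
    return np.array(w),np.array(s)
def world(p,q): return B0(p).apply(q/1000)+[p[0],p[1],0]
B0=lambda p:R.from_euler('z',p[2])
E
python3 - <<'E'
from fit import *
cw=shot('wrist'); cs=shot('scene'); print(cw['state']['time'],angle()[0])
W=lambda u,v:(215+u/5,150+v/4); W2=lambda u,v:(340+u/4,150+v/4); S=lambda u,v:(270+u/10,195+v/10)
mw=np.array([W(105,76),W2(650,152),W2(415,264),W(48,174),W(685,118)]); ms=np.array([S(32,455),S(285,545),S(335,85),S(560,150),S(86,205)])
def res(p,part='both'):   # p: x,y,yaw,theta, wrist cam shift(3), scene cam shift px(2)
    w,s=boxpts(p[3]); rw=proj(cw,world(p,w)+p[4:7])-mw; rs=proj(cs,world(p,s))+p[7:9]-ms
    return np.r_[rw.ravel(),rs.ravel(),np.array(p[4:7])/.002,np.array(p[7:9])/1.5]
p=least_squares(res,[.4025,.0396,.082,.87,0,0,0,0,0]); J=p.jac; cov=np.linalg.inv(J.T@J)
print(np.round(p.x,4),'theta',np.degrees(p.x[3]),'+-',np.degrees(cov[3,3]**.5)); print(np.round(p.fun,1))
# overlay scene for several angles
a=cv2.imread('pics/s1.png'); o=[]
for d in (46,50,54):
    im=cv2.resize(a[195:250,270:330],None,fx=4.4,fy=8,interpolation=2); t=np.radians(d)
    for z in(3,-3):
        q=np.array([lidpt(40,95,z,t),lidpt(-40,95,z,t),lidpt(-40,5,z,t),lidpt(40,5,z,t)])
        uv=(proj(cs,world(p.x,q))+p.x[7:9]-[270,195]+.5)*[4.4,8]
        cv2.polylines(im,[uv.astype(int)],True,(0,255,255) if z>0 else (0,0,255),1)
    o.append(im)
cv2.imwrite('pics/ov.png',np.hstack(o))
E
```

```text
20.7083 49.48838447905469
[ 4.024e-01  3.940e-02  9.390e-02  8.174e-01 -0.000e+00  1.000e-04
 -2.200e-03  5.750e-02  5.355e-01] theta 46.8360294372113 +- 1.0716460944444952
[-1.5 -0.5 -0.6 -1.6 -0.2  2.   0.   0.1  1.9 -0.2 -0.1  0.   0.4  0.5
 -0.6 -1.1  0.8 -0.1 -0.5  0.4 -0.   0.  -1.1  0.   0.4]
```

View pics/ov.png

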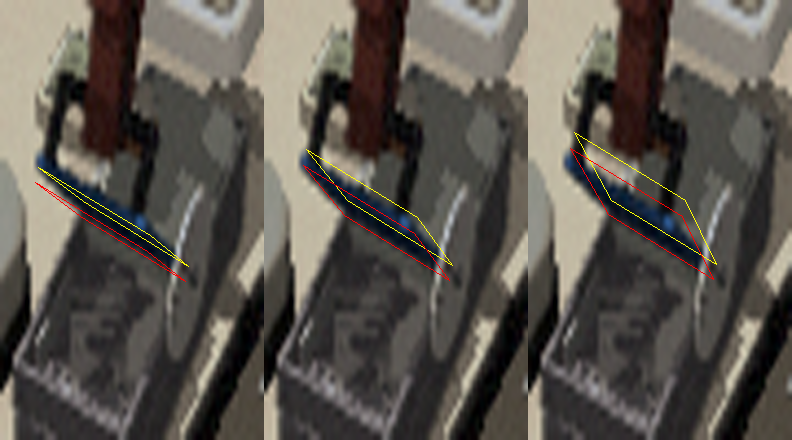

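```bash
cat >> arc.py <<'E'
HINGE=HINGE+B.apply([0,-.0013,.0024])
E
python3 - <<'E'
from fit import *
a,r,s=angle(); print('before',a,r,s['wrist_force'])
p,q=pose(50.8); bot.line_to(p,rot=q,speed=.02); bot.sleep(.3)
a,r,s=angle(); print(a,r,s['time'],s['wrist_force'],s['gripper_width'])
cs=shot('scene','s2.png'); cw=shot('wrist','w11.png'); np.save('x.npy',s['tcp_pos'])
a=cv2.imread('pics/w11.png'); cv2.imwrite('pics/w11c.png',cv2.resize(a[150:300,215:355],None,fx=5,fy=4,interpolation=2))
P=[.4024,.0394,.088]; sh=[.0575,.5355]; a=cv2.imread('pics/s2.png'); o=[cv2.resize(a[195:250,270:330],None,fx=4.4,fy=8,interpolation=2)]
for d in (48,50,52):
    im=o[0].copy(); t=np.radians(d)
    for z in(3,-3):
        q=np.array([lidpt(40,95,z,t),lidpt(-40,95,z,t),lidpt(-40,5,z,t),lidpt(40,5,z,t)])
        uv=(proj(cs,world(P,q))+sh-[270,195]+.5)*[4.4,8]
        cv2.polylines(im,[uv.astype(int)],True,(0,255,255) if z>0 else (0,0,255),1)
    o.append(im)
cv2.imwrite('pics/ov2.png',np.hstack(o[1:]))
E
```

```text
before 48.17662689470989 0.08654128416886278 [0.12242338 7.75553195 7.90396994]
50.501622089359174 0.08677289062950626 21.4417 [1.55115217 4.82644618 2.18554005] 0.009100981894714788
```

View pics/ov2.png

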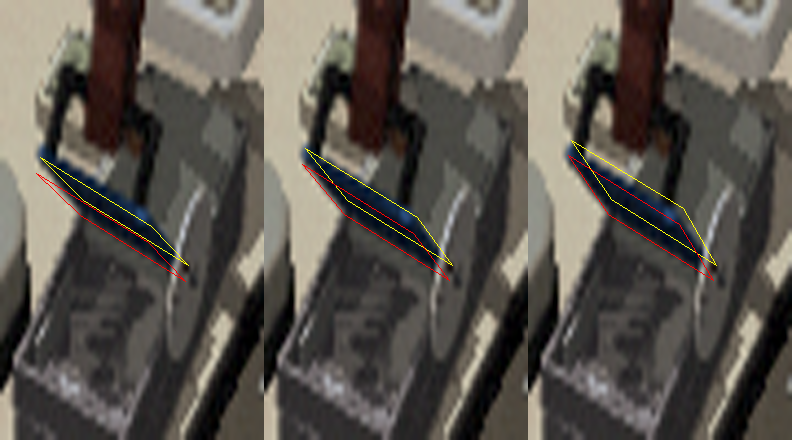

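View pics/w11c.png

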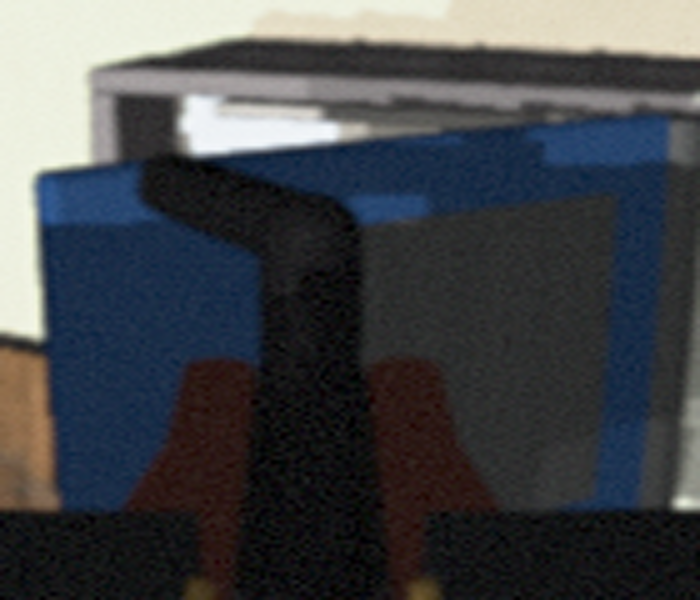

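Run:
```python
from fit import *
s=telemetry.get_state(); 
for D_ in (.017,.0194):
    bar=np.array(s['tcp_pos'])-q2R(s['tool_rot']).apply([0,0,D_]); b0=np.array([.3996,.1255,.0792+D_]); print(B.inv().apply(bar-b0)*1000,s['wrist_force'])
from scipy.optimize import least_squares
cw=shot('wrist','w12.png'); W=lambda u,v:(215+u/5,150+v/4)
mw=np.array([W(95,76),W(40,175),W(668,118)])
def res(p):
    t=p[0]; w=np.array([[42,100,60],lidpt(40,95,3,t),lidpt(40,5,3,t)])
    return np.r_[(proj(cw,world([.4024,.0394,.086],w)+p[1:4])-mw).ravel(),np.array(p[1:4])/.002]
r=least_squares(res,[.87,0,0,0]); print(np.degrees(r.x[0]),np.round(r.x,4),np.round(r.fun,1))
```

```text
[-3.50798927e-02 -5.57112534e+01  5.21494897e+01] [0.93930139 5.96397196 2.22399557]
[-3.42534028e-02 -5.65415571e+01  5.20012879e+01] [0.93930139 5.96397196 2.22399557]
47.90558064475777 [ 8.361e-01 -1.300e-03  3.000e-04 -3.200e-03] [-1.3 -0.7 -0.3  0.2  1.4  0.3 -0.6  0.2 -1.6]
```

```bash
python3 -c "
from h import *
finish_job(); s=telemetry.get_state(); print(s['time'],s['gripper_width'],s['wrist_force'])"
```

```text
the job is handed in; nothing more can be done
the job is handed in; nothing more can be done
```

The slim vial is in the bore and released, and I handed the job in with the gripper holding the lid at about 50°. The clock stood at about 21.5 s of the 45 s allowed.

- **Vial:** It went in without force and stopped when the fingertips were about 2 mm above the deck, as expected with the vial on the floor. After letting go, I pressed on its top with shut fingers and met it at 82.2 mm; fully home is 82 mm.
- **Other vials:** I never touched the two wide vials. Both stood upright in the scene picture taken after the lid was raised, and I saw nothing else on the bench out of place in the pictures.
- **Lid:** The first lift fell short, at about 48°, because my hinge estimate was a few millimetres out. I corrected it and raised the lid further.

**My last angle checks do not fully agree:**

| Check | Lid angle |
|---|---|
| Arm position with the corrected hinge | 50.5° |
| Lid outline drawn over the scene picture | about 50–51° |
| Fit from the wrist camera | 47.9° |
| Handle's travel alone | about 51–52° |

The handle figure may be high because the bar seems to have slipped a little in the grip. I could not read the pointer against the red mark at this picture resolution. Force on the tool at the end was about 6 N.

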